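# Make up the mould-making and casting kits

## Task

Make up the two class kits from the stock in the middle of the bench. The blue tray is the mould-making kit: the white tub, the yellow tub and the grey pebble with the white bands. The orange tray is the casting kit: the black rubber sprue base and the wide, tall steel flask that fits it. Set each thing down (do not drop it) upright, flat on the floor of a compartment of its own in its tray, and leave the narrow flask, the brown pebble and the green tin where they stand.

Things in the scene. Friction and masses are not known exactly. Their poses are not given: they have to be found in the camera images.
- blue_tray: Shallow blue tray, fixed, three compartments in a row along its y, at left or right of the stock, long side pointing roughly away from the robot. 86 (x) by 242 (y) by 12 mm high; floor 4 mm, walls 4 mm thick, partitions 11 mm high. Compartment centres x = 0, y = -79, 0, +79 mm; each 78 (x) by 75 (y) mm inside. Origin: centre of its underside, z up.
- orange_tray: Shallow orange tray, fixed, two compartments in a row along its y, across the stock from the blue tray, long side pointing roughly away from the robot. 90 (x) by 176 (y) by 12 mm high; floor 4 mm, walls 4 mm thick, partition 11 mm high. Compartment centres x = 0, y = -43, +43 mm; each 82 by 82 mm inside. Origin: centre of its underside, z up.
- white_tub: Loose round white plastic tub with white screw lid and a pale blue band, diameter 50 mm, 50 mm tall, 0.1 kg. Origin at the centre of its underside, z up.
- yellow_tub: Loose round mustard-yellow plastic tub with yellow screw lid and a cream band, diameter 50 mm, 50 mm tall, 0.1 kg. Origin at the centre of its underside, z up.
- banded_pebble: Loose smooth grey pebble with two white bands across it, 54 mm long (its x), 42 mm wide (its y), 34 mm high, 0.1 kg, standing on a flattened underside; widest about 15 mm above it. Origin at the centre of its underside, z up.
- sprue_base: Loose black rubber sprue base: a round open cup with a low dome in the middle, outer diameter 60 mm, 30 mm high, rim 4 mm thick, 0.06 kg, open side up. It can be gripped across its outside. Origin at the centre of its underside, z up.
- wide_flask: Loose wide steel casting flask: a plain upright tube open at both ends, outer diameter 50 mm, 62 mm tall, wall 3 mm, 0.21 kg. Origin at the centre of its underside, z up.
- narrow_flask: Narrow steel flask that stays in stock: upright tube, outer diameter 36 mm, 42 mm tall; loose, to be left where it stands (a nudge of up to 25 mm is forgiven). Origin at the centre of its underside, z up.
- brown_pebble: Plain reddish-brown pebble that stays in stock, 46 by 38 by 30 mm; loose, to be left where it lies (a nudge of up to 25 mm is forgiven). Origin at the centre of its underside, z up.
- wax_tin: Flat round dark green tin that stays in stock, diameter 52 mm, 22 mm high; loose, to be left where it stands (a nudge of up to 25 mm is forgiven). Origin at the centre of its underside, z up.

How it is judged:
At the end, for the whole second after the job is handed in: Each of the five things stands in its own compartment of its tray: underside on the tray floor (within 3 mm), upright within 0.1 rad, released and at rest, no two in one compartment; the narrow flask, brown pebble and green tin are within 25 mm of their starts (x of white_tub in the frame of blue_tray between -0.039 and 0.039 m and z of white_tub in the frame of blue_tray between 0.001 and 0.007 m and angle between each of white_tub, yellow_tub, banded_pebble, sprue_base, wide_flask's own z axis and vertical below 0.1 rad and (y of white_tub in the frame of blue_tray between -0.1169 and -0.0417 m or y of white_tub in the frame of blue_tray between -0.0376 and 0.0376 m or y of white_tub in the frame of blue_tray between 0.0417 and 0.1169 m) and linear speed of each of white_tub, yellow_tub, banded_pebble, sprue_base, wide_flask below 0.02 m/s and angular speed of each of white_tub, yellow_tub, banded_pebble, sprue_base, wide_flask below 0.2 rad/s and x of yellow_tub in the frame of blue_tray between -0.039 and 0.039 m and z of yellow_tub in the frame of blue_tray between 0.001 and 0.007 m and (y of yellow_tub in the frame of blue_tray between -0.1169 and -0.0417 m or y of yellow_tub in the frame of blue_tray between -0.0376 and 0.0376 m or y of yellow_tub in the frame of blue_tray between 0.0417 and 0.1169 m) and x of banded_pebble in the frame of blue_tray between -0.039 and 0.039 m and z of banded_pebble in the frame of blue_tray between 0.001 and 0.007 m and (y of banded_pebble in the frame of blue_tray between -0.1169 and -0.0417 m or y of banded_pebble in the frame of blue_tray between -0.0376 and 0.0376 m or y of banded_pebble in the frame of blue_tray between 0.0417 and 0.1169 m) and x of sprue_base in the frame of orange_tray between -0.041 and 0.041 m and z of sprue_base in the frame of orange_tray between 0.001 and 0.007 m and (y of sprue_base in the frame of orange_tray between -0.084 and -0.002 m or y of sprue_base in the frame of orange_tray between 0.002 and 0.084 m) and x of wide_flask in the frame of orange_tray between -0.041 and 0.041 m and z of wide_flask in the frame of orange_tray between 0.001 and 0.007 m and (y of wide_flask in the frame of orange_tray between -0.084 and -0.002 m or y of wide_flask in the frame of orange_tray between 0.002 and 0.084 m) and distance of each of narrow_flask, brown_pebble, wax_tin from where it was at the start of the episode below 0.025 m); the robot touches nothing.
It fails at once if a thing that stays in stock (narrow flask, brown pebble, green tin) is shifted by more than 25 mm (distance of any of narrow_flask, brown_pebble, wax_tin from where it was at the start of the episode above 0.025 m).
It fails at once if a kit thing is dropped, tossed or stacked: off the fingers with its underside more than 45 mm above the bench ((height (world z) of white_tub above 0.045 m and contact force between white_tub and the fingers below 0.02 N) or (height (world z) of yellow_tub above 0.045 m and contact force between yellow_tub and the fingers below 0.02 N) or (height (world z) of banded_pebble above 0.045 m and contact force between banded_pebble and the fingers below 0.02 N) or (height (world z) of sprue_base above 0.045 m and contact force between sprue_base and the fingers below 0.02 N) or (height (world z) of wide_flask above 0.045 m and contact force between wide_flask and the fingers below 0.02 N)).
It also fails if it takes over 115 s, if anything falls off the work surface, if the arm or the gripper's body presses on something with over 40 N, if the wrist force passes 120 N, or if a joint passes its speed limit or range.

## Robot

A 6-joint arm with a two-finger parallel gripper is mounted at the origin on the work surface. World frame = base frame: x ahead of the robot, y to its left, z up, the work surface at z = 0. Lengths are in m, angles in rad, forces in N, time in s.
With the tool pointing down it reaches from about 0.25 to 0.725 m from the base axis. Payload 4 kg.
Tool frame: the origin (TCP) lies midway between the tips of the shut fingers; the grasp point (between the pads) lies grip_point_offset behind it (grip_point_offset is the distance from the TCP to the grasp point, in m); z points along the fingers, y is the line along which they close (so a half turn about z gives the same grasp; the last joint's range is limited). The gripper opens to 85 mm and grips with 20 to 120 N. Pads are 22 mm wide; open, the fingers measure 114 mm over their backs; the gripper's body (76 mm by 85 mm) begins 54 mm behind the grasp point. The pads swing forward as they close: fully open they stand 13 mm farther back than shut.
Start: joints at [1.264, 0.241, 0.005, 1.335, 0, 1.571], TCP at [0.151, 0.477, 0.203] pointing down, gripper open.
Joint ranges: [-2.72, 2.72], [-1.05, 1.87], [-1.09, 1.28], [-1.99, 2.15], [-1.42, 1.44], [-3.14, 3.14]. Speed limits (rad/s): [2.79, 2.79, 3.14, 3.14, 3.14, 3.14].

## Interface

Orientations are given as a unit quaternion [x, y, z, w].
In Python, from workcell import * gives the robot as it stands. The module is installed in compiled form; this text tells all that it offers.
- The arm moves only by the tool arm_command, never from a script. Its arguments are lists of equal length, an entry for each row: "slide": the shift along the tool's x, y, z in cm, a list of three; "spin": the turn about the tool's z in degrees. A call has exactly 5 rows; each row is the pose to reach, as a shift and turn from the pose commanded when the call began, along the tool's axes at that moment; what a row does not reach only later rows make up. A row lasts 1/8 s, in which the tool goes at most 62.5 mm and 10.7 degrees, less where a joint would pass 70% of its speed; a pose out of reach is approached as far as the arm can. A call with a gripper value outside its range is refused whole. "jaw" is the finger opening in cm, from 0 to 8.54, set as the call begins (left out, the last holds). The fingers move at their own pace and stop on an object; the grip force is fixed at half the most. Time passes only in rows, so rows that repeat a pose let the fingers close, or fill a call up. It gives the time, the measured TCP pose, the force, the opening and the grip force at its end, in the units of the state.
- get_obs(): the state, without advancing time (a new reading comes with each control period).
- camera(name): name is "scene" or "top" or "wrist"; returns a dict with "pixels" (384x512x3 uint8, red, green, blue), "range_z" (384x512 float32, m along the optical axis (not along the pixel's ray), 0 where there is no reading), "intrinsics" (3x3 intrinsics, pixels), "k1" (the pictures are not rectified: a ray, as slopes to the right and down, at radius r is drawn at 1 + k1 r^2 times it, then the intrinsics apply), "rvec" (rotation vector, rad) and "tvec" (3), from world to camera coordinates, as OpenCV has them. Camera axes: x right, y down, z forward; pixel columns grow to the right and rows downward; lengths in m; the calibration is good to about 2 mm. A picture is of the moment at which its call begins.
- job_done(): hands the job in; it is judged then, once.
Trained networks look in a picture, given as the dict that the camera call returned (one of the last four; its "shot" number tells which), for a name from the list of things; names that differ only in an ending like _2 or _b are one class to them, and where a whole thing is asked for, a point or a joint stands for the part that bears it (a point fixed in the world has none). Each returns a list of dicts, best first, with "confidence" (0 to 1); they miss things now and then, are a little off and sometimes report something else, mostly with a low value. They report only what shows in the picture. A call takes as long as a camera call.
- recognise(picture, thing): "centre" ([column, row] in pixels, amid what is visible of it).
- landmark_of(picture, thing): "centre" ([column, row] in pixels: a listed point, or the origin of a listed thing).
The state is a dict: "clock": time; "joint_pos": joint angles; "joint_vel": joint speeds; "tau": joint torques, N m; "eef_pos": TCP position; "tool_rot": TCP orientation; "ft_force": force on the tool from outside, world axes, zero at the start; "ft_torque": the same for the moment, N m; "grip_width": finger opening in m; "grasp_force": force on a finger pad.
Only numpy, scipy, OpenCV 4.12 (cv2) and the standard library are available. Lean on these libraries where they do the work, as an engineer would, in place of code of your own. Each camera call takes 0.05 s, during which the arm holds its last target. There are 200 camera calls.

## Working session

There is one attempt and no reset: what is moved stays moved. The work goes in short steps, Python scripts to look and compute and a tool call to move; the robot and the scene stay as the last step left them, time stands still between calls to the robot, and variables do not carry over. Pictures are saved under pics/ and viewed, at most 14 in all, crops included, and the job is handed in when it is done.

Besides the shell and the picture viewer there is one more tool, called after "Call:" by a JSON object that holds its "api" and its "payload". arm_command: Moves the arm, as the interface text tells. Its arguments: {"type":"object","properties":{"slide":{"type":"array","items":{"type":"array","items":{"type":"number"}}},"spin":{"type":"array","items":{"type":"number"}},"jaw":{"type":"number"}},"required":["slide","spin"]}

```bash
mkdir -p pics; cat > h.py <<'E'
from workcell import *
import numpy as np, cv2
from scipy.spatial.transform import Rotation as R
def cloud(p):
    K=np.array(p["intrinsics"]);h,w=p["range_z"].shape
    u,v=np.meshgrid(np.arange(w),np.arange(h))
    xd=(u-K[0,2])/K[0,0];yd=(v-K[1,2])/K[1,1];x,y=xd.copy(),yd.copy()
    for _ in range(10):
        f=1+p["k1"]*(x*x+y*y);x=xd/f;y=yd/f
    z=p["range_z"];P=np.stack([x*z,y*z,z],-1)
    Rm=cv2.Rodrigues(np.array(p["rvec"],float))[0]
    W=(P-np.array(p["tvec"]).ravel())@Rm
    W[z==0]=np.nan
    return W
def save(p,n): cv2.imwrite("pics/"+n,p["pixels"][:,:,::-1])
THINGS="blue_tray orange_tray white_tub yellow_tub banded_pebble sprue_base wide_flask narrow_flask brown_pebble wax_tin".split()
E
python3 - <<'E'
from h import *
o=get_obs();print({k:np.round(v,3) for k,v in o.items()})
for c in ("top","scene"):
    p=camera(c);save(p,c+"0.png");W=cloud(p)
    for t in THINGS:
        for r in recognise(p,t)[:2]:
            u,v=np.round(r["centre"]).astype(int);print(c,t,round(r["confidence"],2),u,v,np.round(W[v,u],3))
E
```

```text
{'clock': np.float64(0.0), 'joint_pos': array([1.264, 0.241, 0.004, 1.335, 0.   , 1.571]), 'joint_vel': array([-0.002,  0.   ,  0.   ,  0.001,  0.   ,  0.001]), 'tau': array([-0.0000e+00, -3.7232e+01,  2.5241e+01,  1.7000e-02, -0.0000e+00,
       -0.0000e+00]), 'eef_pos': array([0.151, 0.476, 0.202]), 'tool_rot': array([ 0.153,  0.988, -0.001, -0.   ]), 'ft_force': array([1.08 , 0.801, 0.144]), 'ft_torque': array([ 0.001, -0.004, -0.042]), 'grasp_force': np.float64(0.0), 'grip_width': np.float64(0.086)}
top blue_tray 0.66 140 212 [0.488 0.326 0.003]
top blue_tray 0.3 266 149 [ 0.672 -0.018  0.023]
top orange_tray 0.66 377 217 [ 0.494 -0.332  0.007]
top white_tub 0.73 264 187 [ 0.563 -0.014  0.048]
top yellow_tub 0.62 210 189 [0.553 0.13  0.053]
top banded_pebble 0.63 308 191 [ 0.557 -0.134  0.038]
top sprue_base 0.76 266 149 [ 0.672 -0.018  0.023]
top wide_flask 0.66 221 234 [0.435 0.099 0.001]
top wide_flask 0.54 306 191 [ 0.557 -0.129  0.036]
top narrow_flask 0.46 307 157 [ 0.653 -0.131  0.023]
top brown_pebble 0.55 212 148 [0.669 0.131 0.029]
top wax_tin 0.77 307 155 [ 0.658 -0.131  0.023]
scene blue_tray 0.71 378 265 [0.487 0.331 0.002]
scene orange_tray 0.6 194 122 [ 0.484 -0.335 -0.001]
scene orange_tray 0.22 185 183 [ 0.659 -0.123  0.021]
scene white_tub 0.87 244 187 [0.576 0.003 0.046]
scene yellow_tub 0.94 294 218 [0.557 0.15  0.048]
scene yellow_tub 0.49 246 184 [0.568 0.    0.049]
scene banded_pebble 0.56 217 166 [ 0.566 -0.115  0.027]
scene sprue_base 0.91 209 215 [ 0.676 -0.003  0.017]
scene sprue_base 0.16 193 123 [ 0.49  -0.331  0.001]
scene wide_flask 0.64 307 180 [0.456 0.089 0.054]
scene narrow_flask 0.65 185 184 [ 0.66 -0.12  0.02]
scene brown_pebble 0.78 249 254 [0.68  0.144 0.021]
scene brown_pebble 0.66 183 184 [ 0.664 -0.123  0.021]
scene wax_tin 0.87 184 184 [ 0.662 -0.121  0.021]
scene wax_tin 0.3 265 157 [ 0.454 -0.062  0.026]
```

```bash
ls pics
```

```text
scene0.png
top0.png
```

View pics/top0.png

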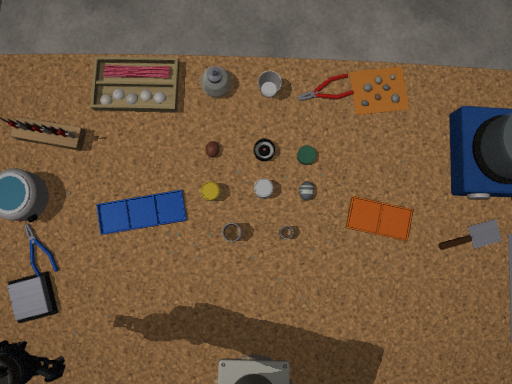

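View pics/scene0.png

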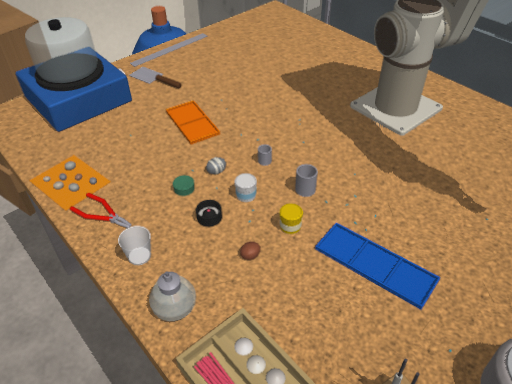

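The top picture shows brown pebble (212,149), sprue base (264,150), tin (307,155), yellow tub (210,190), white tub (263,188), banded pebble (307,190), wide flask (232,232), narrow flask (288,232), blue tray (142,212) and orange tray (380,218). The scene view agrees with this layout. Next I'll refine the positions using depth and colour.

```bash
python3 - <<'E'
from h import *
from scipy.ndimage import label
for c in ("top","scene"):
    p=camera(c);W=cloud(p);x,y,z=W[...,0],W[...,1],W[...,2]
    roi=(x>.36)&(x<.74)&(abs(y)<.24)
    print(c,"bench z",np.nanmedian(z[roi]))
    L,n=label(roi&(z>.012))
    for i in range(1,n+1):
        m=L==i
        if m.sum()<25: continue
        Q=W[m];t=np.percentile(Q[:,2],95);q=Q[Q[:,2]>t-.012]
        r=cv2.minAreaRect((q[:,:2]*1000).astype(np.float32))
        print(m.sum(),"top z",round(t,3),"topctr",np.round(q[:,:2].mean(0),3),"bbox",np.round(q[:,:2].min(0),3),np.round(q[:,:2].max(0),3),"rect",np.round(r[0]),np.round(r[1]),round(r[2]))
    hsv=cv2.cvtColor(p["pixels"],cv2.COLOR_RGB2HSV)
    for nm,lo,hi,s in(("blue",100,125,1),("orange",3,14,-1)):
        m=(hsv[...,0]>=lo)&(hsv[...,0]<=hi)&(hsv[...,1]>(150 if s>0 else 215))&(x>.35)&(x<.62)&(y*s>.2)&(y*s<.46)
        L,n=label(m);m=L==1+np.argmax(np.bincount(L.ravel())[1:])
        q=W[m];r=cv2.minAreaRect((q[:,:2]*1000).astype(np.float32));print(nm,m.sum(),r,np.nanmedian(q[:,2]))
E
```

```text
top bench z 0.0007460910165694269
145 top z 0.034 topctr [ 0.671 -0.01 ] bbox [ 0.642 -0.039] [0.701 0.018] rect [671. -11.] [58. 59.] 74
179 top z 0.033 topctr [0.668 0.133] bbox [0.647 0.115] [0.69  0.151] rect [669. 133.] [42. 36.] 13
104 top z 0.027 topctr [ 0.67  -0.011] bbox [ 0.656 -0.026] [0.687 0.004] rect [669. -11.] [29. 29.] 26
288 top z 0.026 topctr [ 0.661 -0.129] bbox [ 0.636 -0.154] [ 0.687 -0.103] rect [ 661. -129.] [51. 51.] 89
296 top z 0.053 topctr [ 0.561 -0.011] bbox [ 0.536 -0.036] [0.587 0.015] rect [561. -10.] [49. 49.] 65
302 top z 0.053 topctr [0.549 0.132] bbox [0.523 0.106] [0.574 0.157] rect [549. 131.] [49. 49.] 47
228 top z 0.037 topctr [ 0.56 -0.13] bbox [ 0.538 -0.149] [ 0.583 -0.11 ] rect [ 561. -131.] [44. 38.] 10
94 top z 0.066 topctr [0.44  0.069] bbox [0.416 0.046] [0.464 0.093] rect [440.  69.] [47. 47.] 2
61 top z 0.047 topctr [ 0.444 -0.077] bbox [ 0.428 -0.093] [ 0.461 -0.058] rect [445. -75.] [32. 35.] 2
blue 2624 ((488.95245361328125, 322.1694641113281), (85.50941467285156, 240.77951049804688), 11.477375030517578) 0.004784583902204492
oran
[... 556 characters left out ...]
561.  -9.] [51. 50.] 48
292 top z 0.022 topctr [ 0.662 -0.125] bbox [ 0.634 -0.153] [ 0.686 -0.1  ] rect [ 660. -126.] [52. 52.] 1
414 top z 0.029 topctr [ 0.672 -0.008] bbox [ 0.641 -0.04 ] [0.7   0.022] rect [671. -10.] [60. 57.] 50
536 top z 0.05 topctr [0.551 0.135] bbox [0.523 0.107] [0.575 0.159] rect [549. 134.] [51. 50.] 14
271 top z 0.029 topctr [0.671 0.138] bbox [0.648 0.116] [0.691 0.153] rect [670. 136.] [35. 41.] 42
blue 4184 ((489.71014404296875, 322.34619140625), (90.52061462402344, 244.96975708007812), 11.505814552307129) 0.0034281245522190073
orange 1199 ((490.8014831542969, -337.8973388671875), (186.4419403076172, 90.7134017944336), 79.31865692138672) 0.0027353098942892408
```

```bash
python3 - <<'E'
from h import *
print("gpo",grip_point_offset)
for c in ("top","scene"):
    p=camera(c);W=cloud(p);x,y,z=W[...,0],W[...,1],W[...,2]
    for t in ("blue_tray","orange_tray"):
        for r in landmark_of(p,t)[:1]:
            u,v=np.round(r["centre"]).astype(int);print(c,t,round(r["confidence"],2),np.round(W[v,u],3))
    hsv=cv2.cvtColor(p["pixels"],cv2.COLOR_RGB2HSV)
    v,u=[int(i) for i in np.unravel_index(np.nanargmin((x-.49)**2+(y+.35)**2),x.shape)];print("hsv",hsv[v,u],p["pixels"][v,u])
    a=p["pixels"].astype(int)
    m=(a[...,0]>3.5*a[...,2])&(hsv[...,1]>225)&(hsv[...,2]>120)&(x>.38)&(x<.6)&(y<-.2)&(y>-.45)
    m=cv2.morphologyEx(m.astype(np.uint8),cv2.MORPH_OPEN,np.ones((3,3)))>0
    q=W[m];print("orange",m.sum(),cv2.minAreaRect((q[:,:2]*1000).astype(np.float32)),np.percentile(q[:,:2],[1,99],axis=0))
    for nm,cx,cy in(("banded",.561,-.129),):
        for zt in (.008,.014,.02):
            q=W[(abs(x-cx)<.045)&(abs(y-cy)<.045)&(z>zt)][:,:2]
            print(nm,zt,cv2.minAreaRect((q*1000).astype(np.float32)))
    if c=="top":
        cv2.imwrite("pics/crop1.png",cv2.resize(p["pixels"][140:260,280:440,::-1],(800,600),interpolation=cv2.INTER_CUBIC))
E
```

```text
gpo 0.0187
top blue_tray 0.76 [0.494 0.32  0.005]
top orange_tray 0.82 [ 0.496 -0.339  0.01 ]
hsv [ 11 211 161] [161  77  28]Traceback (most recent call last):
  File "<stdin>", line 13, in <module>
    return _quantile_unchecked(
        a, q, axis, out, overwrite_input, method, keepdims, weights)
    return _ureduce(a,
                    func=_quantile_ureduce_func,
    ...<5 lines>...
                    overwrite_input=overwrite_input,
                    method=method)
    r = func(a, **kwargs)
    result = _quantile(arr,
                       quantiles=q,
    ...<2 lines>...
                       out=out,
                       weights=wgt)
    slices_having_nans = np.isnan(arr[-1, ...])
                                  ~~~^^^^^^^^^
IndexError: index -1 is out of bounds for axis 0 with size 0
```

Call:
{"api": "arm_command", "payload": {"slide": [[0,0,0],[0,0,0],[0,0,0],[0,0,0],[0,0,0]], "spin": [-9,-17.6,-17.6,-17.6,-17.6]}}

```text
clock: 1.98
eef_pos: [0.151, 0.4766, 0.2026]
tool_rot: [0.0, 1.0, -0.0, -0.0]
ft_force: [0.1, -0.9, 0.1]
grip_width: 0.0855
grasp_force: 0.0
```

```bash
python3 - <<'E'
from h import *
for c in ("top","scene"):
    p=camera(c);W=cloud(p);x,y,z=W[...,0],W[...,1],W[...,2]
    a=p["pixels"].astype(int)
    m=(a[...,0]-a[...,2]>95)&(a[...,0]>2.6*a[...,2])&(x>.36)&(x<.62)&(y<-.2)&(y>-.46)
    m=cv2.morphologyEx(m.astype(np.uint8),cv2.MORPH_OPEN,np.ones((3,3)))
    n,L,s,_=cv2.connectedComponentsWithStats(m);m=L==1+np.argmax(s[1:,4])
    q=W[m];print("orange",m.sum(),cv2.minAreaRect((q[:,:2]*1000).astype(np.float32)),np.nanmean(q,0))
    for zt in (.008,.014,.02):
        q=W[(abs(x-.561)<.045)&(abs(y+.129)<.045)&(z>zt)][:,:2]
        print("banded",zt,cv2.minAreaRect((q*1000).astype(np.float32)))
    if c=="top":
        cr=p["pixels"][140:260,280:440,::-1].copy(); cr[m[140:260,280:440]&(np.indices((120,160)).sum(0)%4==0)]=(255,0,0)
        cv2.imwrite("pics/crop1.png",cv2.resize(cr,(800,600),interpolation=cv2.INTER_NEAREST))
E
```

```text
orange 1842 ((489.69805908203125, -337.8698425292969), (177.25564575195312, 89.43302154541016), 79.98043060302734) [ 0.48910256 -0.33955196  0.00510503]
banded 0.008 ((559.805419921875, -130.05921936035156), (50.7174072265625, 39.016456604003906), 3.8165900707244873)
banded 0.014 ((559.805419921875, -130.05921936035156), (50.7174072265625, 39.016456604003906), 3.8165900707244873)
banded 0.02 ((560.6527709960938, -129.99864196777344), (49.028011322021484, 38.854644775390625), 3.2030348777770996)
orange 1357 ((486.4739685058594, -335.0871887207031), (184.44613647460938, 100.57364654541016), 79.56776428222656) [ 0.48862077 -0.33483376  0.00354097]
banded 0.008 ((562.2936401367188, -125.9548110961914), (44.589012145996094, 43.60116195678711), 25.802431106567383)
banded 0.014 ((562.6400146484375, -125.06321716308594), (37.69038009643555, 50.67824935913086), 53.82628631591797)
banded 0.02 ((562.07080078125, -125.22323608398438), (36.76010513305664, 45.7378044128418), 53.82628631591797)
```

View pics/crop1.png

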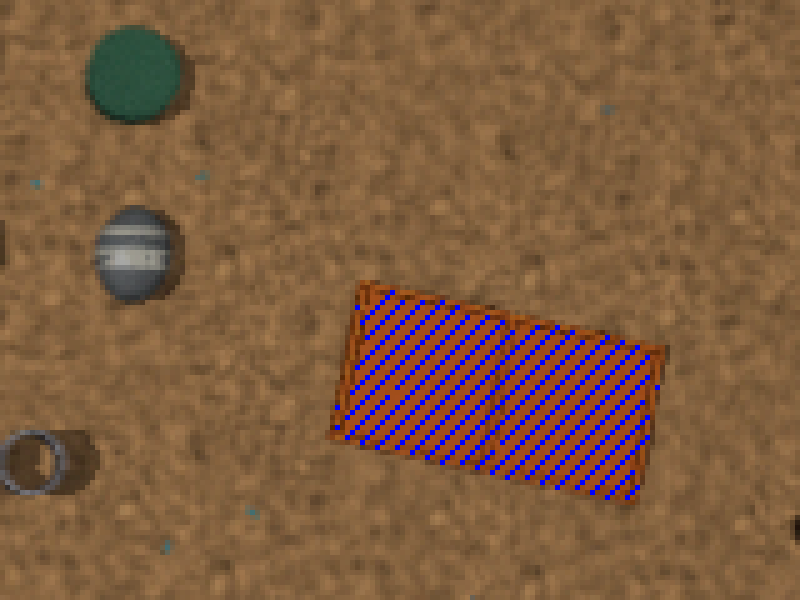

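Call:
{"api": "arm_command", "payload": {"slide": [[-4,-3.5,0],[-8,-7,1],[-12,-10.5,2],[-16,-14,3],[-20,-17.5,4]], "spin": [0,0,0,0,0], "jaw": 7.5}}

```text
clock: 2.7
eef_pos: [0.3523, 0.3006, 0.1626]
tool_rot: [-0.0, 1.0, 0.0, 0.0]
ft_force: [-0.3, 0.6, 0.7]
grip_width: 0.075
grasp_force: 0.0
```

Call:
{"api": "arm_command", "payload": {"slide": [[-5,-4.2,1],[-10,-8.5,2],[-15,-13,3],[-19.8,-17,4],[-19.8,-17,4]], "spin": [0,0,0,0,0]}}

```text
clock: 3.32
eef_pos: [0.5512, 0.1289, 0.1215]
tool_rot: [0.002, 1.0, -0.0, -0.0]
ft_force: [-0.1, -1.0, -0.6]
grip_width: 0.0749
grasp_force: 0.0
```

Call:
{"api": "arm_command", "payload": {"slide": [[0,0,4],[0,0,8],[0,0,11],[0,0,11],[0,0,11]], "spin": [0,0,0,0,0]}}

```text
clock: 3.95
eef_pos: [0.5498, 0.1325, 0.0139]
tool_rot: [-0.0, 1.0, 0.0, 0.001]
ft_force: [0.4, -0.1, 1.2]
grip_width: 0.0749
grasp_force: 0.0
```

Call:
{"api": "arm_command", "payload": {"slide": [[0,0,0],[0,0,0],[0,0,0],[0,0,0],[0,0,0]], "spin": [0,0,0,0,0], "jaw": 3.5}}

```text
clock: 4.58
eef_pos: [0.5506, 0.1323, 0.0151]
tool_rot: [-0.0, 1.0, 0.001, 0.002]
ft_force: [-1.0, 0.1, 6.7]
grip_width: 0.0458
grasp_force: 60.3
```

Call:
{"api": "arm_command", "payload": {"slide": [[0,0,-1.5],[0,0,-4],[0,2,-5],[1,5,-5],[2.4,9,-5]], "spin": [0,0,0,0,0]}}

```text
clock: 5.2
eef_pos: [0.5252, 0.2232, 0.0632]
tool_rot: [0.0, 1.0, 0.0, 0.0]
ft_force: [0.2, -0.4, -1.7]
grip_width: 0.0461
grasp_force: 61.6
```

Call:
{"api": "arm_command", "payload": {"slide": [[1.6,5,0],[3.2,10,0],[4.7,14.5,0],[5.3,17.8,0],[5.3,17.8,0]], "spin": [0,0,0,0,0]}}

```text
clock: 5.82
eef_pos: [0.4705, 0.4035, 0.0626]
tool_rot: [-0.003, 1.0, 0.001, 0.0]
ft_force: [-0.6, -0.8, -0.7]
grip_width: 0.0459
grasp_force: 61.7
```

Call:
{"api": "arm_command", "payload": {"slide": [[0,0,0],[0,0,1.5],[0,0,3],[0,0,4],[0,0,4]], "spin": [0,0,0,0,0]}}

```text
clock: 6.45
eef_pos: [0.4712, 0.3986, 0.0209]
tool_rot: [0.0, 1.0, -0.001, -0.001]
ft_force: [-0.1, 0.6, -1.4]
grip_width: 0.0465
grasp_force: 61.8
```

Call:
{"api": "arm_command", "payload": {"slide": [[0,0,0.1],[0,0,0.2],[0,0,0.3],[0,0,0.4],[0,0,0.4]], "spin": [0,0,0,0,0]}}

```text
clock: 7.08
eef_pos: [0.4721, 0.4, 0.0192]
tool_rot: [-0.0, 1.0, 0.0, 0.0]
ft_force: [-1.8, -0.5, 2.4]
grip_width: 0.0463
grasp_force: 62.3
```

Call:
{"api": "arm_command", "payload": {"slide": [[0,0,0.1],[0,0,0.1],[0,0,0.1],[0,0,0.1],[0,0,0.1]], "spin": [0,0,0,0,0]}}

```text
clock: 7.7
eef_pos: [0.4722, 0.4, 0.0192]
tool_rot: [-0.0, 1.0, 0.0, 0.0]
ft_force: [-2.8, -2.7, 7.8]
grip_width: 0.046
grasp_force: 63.0
```

Call:
{"api": "arm_command", "payload": {"slide": [[0,0,0],[0,0,0],[0,0,0],[0,0,-1.5],[0,0,-4]], "spin": [0,0,0,0,0], "jaw": 6.3}}

```text
clock: 8.32
eef_pos: [0.4715, 0.3993, 0.0577]
tool_rot: [-0.0, 1.0, -0.001, -0.001]
ft_force: [0.8, 0.7, 0.1]
grip_width: 0.063
grasp_force: 0.0
```

Call:
{"api": "arm_command", "payload": {"slide": [[0,0,-3],[0,0,-6.4],[0,-3,-6.4],[0,-6,-6.4],[0,-6,-6.4]], "spin": [0,0,0,0,0], "jaw": 7.5}}

```text
clock: 8.95
eef_pos: [0.4724, 0.3383, 0.123]
tool_rot: [0.001, 1.0, 0.0, 0.0]
ft_force: [1.0, 0.4, -0.3]
grip_width: 0.0751
grasp_force: 0.0
```

```bash
cat > chk.py <<'E'
from h import *
import sys
p=camera("scene");save(p,sys.argv[1]);W=cloud(p)
for t in THINGS[2:]:
    for r in recognise(p,t)[:1]:
        u,v=np.round(r["centre"]).astype(int);print(t,round(r["confidence"],2),u,v,np.round(W[v,u],3))
E
python3 chk.py s1.png
```

```text
white_tub 0.9 248 186 [0.567 0.007 0.047]
yellow_tub 0.79 415 271 [0.48  0.405 0.053]
banded_pebble 0.49 217 165 [ 0.564 -0.118  0.027]
wide_flask 0.72 214 166 [ 0.573 -0.119  0.028]
narrow_flask 0.69 262 158 [ 0.46  -0.066  0.023]
brown_pebble 0.81 251 250 [0.673 0.143 0.026]
wax_tin 0.69 252 251 [0.673 0.146 0.026]
```

View pics/s1.png

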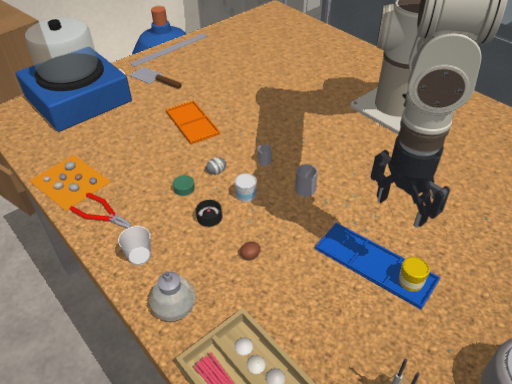

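The yellow tub stands upright in the far blue compartment (414,273) and nothing else has moved. Next is the white tub.

Call:
{"api": "arm_command", "payload": {"slide": [[-1,-4,0],[-2.5,-10,0],[-4,-16,0],[-5.5,-22,0],[-7,-28,0]], "spin": [0,0,0,0,0]}}

```text
clock: 10.02
eef_pos: [0.5426, 0.0582, 0.1217]
tool_rot: [-0.001, 1.0, 0.0, 0.0]
ft_force: [1.2, -0.6, -0.5]
grip_width: 0.0754
grasp_force: 0.0
```

Call:
{"api": "arm_command", "payload": {"slide": [[-1.9,-5,0],[-1.9,-7,0],[-1.9,-7,3],[-1.9,-7,8],[-1.9,-7,10.9]], "spin": [0,0,0,0,0]}}

```text
clock: 10.65
eef_pos: [0.5592, -0.0093, 0.0102]
tool_rot: [-0.001, 1.0, 0.0, -0.002]
ft_force: [-0.1, 0.2, -0.7]
grip_width: 0.0749
grasp_force: 0.0
```

Call:
{"api": "arm_command", "payload": {"slide": [[0,0,0],[0,0,0],[0,0,0],[0,0,0],[0,0,0]], "spin": [0,0,0,0,0], "jaw": 3.5}}

```text
clock: 11.28
eef_pos: [0.5616, -0.0102, 0.0132]
tool_rot: [-0.0, 1.0, -0.0, 0.001]
ft_force: [-0.2, -0.9, -2.0]
grip_width: 0.0465
grasp_force: 61.6
```

Call:
{"api": "arm_command", "payload": {"slide": [[0,0,-2],[0,0,-5],[0.5,3,-6],[1.8,8,-6],[3,14,-6]], "spin": [0,0,0,0,0]}}

```text
clock: 11.9
eef_pos: [0.5313, 0.1303, 0.0732]
tool_rot: [0.001, 1.0, 0.0, 0.001]
ft_force: [0.6, 0.2, -1.2]
grip_width: 0.0468
grasp_force: 61.8
```

Call:
{"api": "arm_command", "payload": {"slide": [[1.3,6,0],[2.6,12,0],[3.8,17,0],[4.2,19.2,0],[4.2,19.2,0]], "spin": [0,0,0,0,0]}}

```text
clock: 12.52
eef_pos: [0.4887, 0.323, 0.0725]
tool_rot: [-0.001, 1.0, -0.0, 0.0]
ft_force: [-0.6, -0.3, -1.5]
grip_width: 0.0464
grasp_force: 61.9
```

Call:
{"api": "arm_command", "payload": {"slide": [[0,0,1],[0,0,3],[0,0,4.5],[0,0,5],[0,0,5]], "spin": [0,0,0,0,0]}}

```text
clock: 13.15
eef_pos: [0.489, 0.3211, 0.0222]
tool_rot: [0.0, 1.0, -0.0, -0.0]
ft_force: [-0.3, 0.2, -1.7]
grip_width: 0.0463
grasp_force: 61.9
```

Call:
{"api": "arm_command", "payload": {"slide": [[0,0,0.2],[0,0,0.3],[0,0,0.4],[0,0,0.5],[0,0,0.5]], "spin": [0,0,0,0,0]}}

```text
clock: 13.78
eef_pos: [0.489, 0.3218, 0.0176]
tool_rot: [-0.0, 1.0, -0.0, -0.0]
ft_force: [-0.1, 1.1, -1.4]
grip_width: 0.0469
grasp_force: 61.9
```

Call:
{"api": "arm_command", "payload": {"slide": [[0,0,0.1],[0,0,0.1],[0,0,0.15],[0,0,0.15],[0,0,0.15]], "spin": [0,0,0,0,0]}}

```text
clock: 14.4
eef_pos: [0.4893, 0.3219, 0.0169]
tool_rot: [-0.0, 1.0, 0.0, 0.0]
ft_force: [-1.6, -1.1, 5.9]
grip_width: 0.0472
grasp_force: 62.4
```

Call:
{"api": "arm_command", "payload": {"slide": [[0,0,0],[0,0,0],[0,0,0],[0,0,-1.5],[0,0,-4]], "spin": [0,0,0,0,0], "jaw": 6.3}}

```text
clock: 15.02
eef_pos: [0.4885, 0.3214, 0.0564]
tool_rot: [-0.0, 1.0, -0.001, -0.001]
ft_force: [-0.7, -0.6, 0.5]
grip_width: 0.0632
grasp_force: 0.0
```

Call:
{"api": "arm_command", "payload": {"slide": [[0,0,-4],[0,0,-6.5],[-1,-6,-6.5],[-2,-12,-6.5],[-3,-18,-6.5]], "spin": [0,0,0,0,0], "jaw": 6.8}}

```text
clock: 15.65
eef_pos: [0.5197, 0.1405, 0.1225]
tool_rot: [-0.001, 1.0, 0.0, 0.001]
ft_force: [0.9, -0.2, 1.0]
grip_width: 0.0675
grasp_force: 0.0
```

Call:
{"api": "arm_command", "payload": {"slide": [[-1,-6,0],[-2,-12,0],[-3,-18,0],[-4,-24,0],[-4.2,-27.1,0]], "spin": [0,0,0,0,0]}}

```text
clock: 16.27
eef_pos: [0.5619, -0.1326, 0.1223]
tool_rot: [0.001, 1.0, -0.0, 0.001]
ft_force: [0.1, 0.9, 0.6]
grip_width: 0.0681
grasp_force: 0.0
```

```bash
python3 - <<'E'
from h import *
p=camera("wrist");save(p,"w1.png");W=cloud(p);o=get_obs();print(o["eef_pos"],o["joint_pos"])
x,y,z=np.moveaxis(W,-1,0)
q=W[(abs(x-.561)<.045)&(abs(y+.129)<.045)&(z>.012)&(z<.045)]
print(len(q),np.nanmax(q[:,2]),cv2.minAreaRect((q[:,:2]*1000).astype(np.float32)))
f=W[(z>.05)&np.isfinite(z)];print("finger min z",len(f),np.percentile(f[:,2],[0,1,5]) if len(f) else 0)
E
```

```text
[ 0.56188891 -0.13558635  0.1222437 ] [-0.23512622  0.43582375  0.07133925  1.20348606 -0.00287423 -0.22957016]
1931 0.03632231897703291 ((559.5441284179688, -130.67910766601562), (48.17302322387695, 44.05013656616211), 23.714052200317383)
finger min z 31487 [0.05006052 0.16328151 0.17643584]
```

View pics/w1.png

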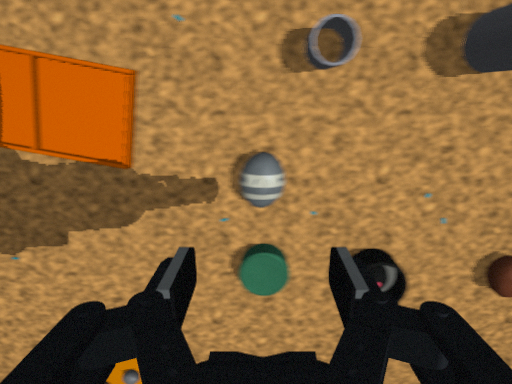

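The wrist view shows the banded pebble at (262,180) with its long axis along x, the tin at (264,270), and the fingers clear. I'll descend.

Call:
{"api": "arm_command", "payload": {"slide": [[0,-0.1,5],[0,-0.1,9],[0,-0.1,11],[0,-0.1,12.3],[0,-0.1,12.3]], "spin": [0,0,0,0,0]}}

```text
clock: 16.95
eef_pos: [0.561, -0.13, -0.002]
tool_rot: [-0.0, 1.0, 0.0, -0.0]
ft_force: [-0.0, -0.3, -0.8]
grip_width: 0.0681
grasp_force: 0.0
```

Call:
{"api": "arm_command", "payload": {"slide": [[0,0,0],[0,0,0],[0,0,0],[0,0,0],[0,0,0]], "spin": [0,0,0,0,0], "jaw": 2.5}}

```text
clock: 17.58
eef_pos: [0.5653, -0.1314, 0.0027]
tool_rot: [-0.0, 1.0, -0.001, 0.004]
ft_force: [-1.1, 0.1, 14.4]
grip_width: 0.0249
grasp_force: 7.3
```

The fingers closed to 25 mm, so the pebble was not properly held. I'll open, back off and look.

Call:
{"api": "arm_command", "payload": {"slide": [[0,0,0],[0,0,0],[0,0,0],[0,0,-2],[0,0,-5]], "spin": [0,0,0,0,0], "jaw": 6.8}}

```text
clock: 18.2
eef_pos: [0.5597, -0.1298, 0.0469]
tool_rot: [-0.0, 1.0, 0.0, -0.002]
ft_force: [1.0, -0.4, -0.5]
grip_width: 0.0675
grasp_force: 0.0
```

Call:
{"api": "arm_command", "payload": {"slide": [[0,0,-4],[0,0,-7.3],[0,0,-7.3],[0,0,-7.3],[0,0,-7.3]], "spin": [0,0,0,0,0]}}

```text
clock: 18.82
eef_pos: [0.56, -0.1299, 0.1193]
tool_rot: [-0.0, 1.0, 0.0, -0.002]
ft_force: [-0.5, 0.8, -0.3]
grip_width: 0.0679
grasp_force: 0.0
```

```bash
cat > pb.py <<'E'
from h import *
import sys
for c in ("wrist","top"):
    p=camera(c);W=cloud(p);x,y,z=np.moveaxis(W,-1,0)
    if c=="wrist": save(p,sys.argv[1])
    q=W[(abs(x-.561)<.05)&(abs(y+.129)<.055)&(z>.014)&(z<.045)]
    if len(q): print(c,len(q),np.nanmax(q[:,2]),cv2.minAreaRect((q[:,:2]*1000).astype(np.float32)))
E
python3 pb.py w2.png
```

```text
wrist 1951 0.03660608480770201 ((559.1790771484375, -130.13253784179688), (43.78200912475586, 47.53742980957031), 46.66411590576172)
top 125 0.03933692611965618 ((551.45751953125, -123.31100463867188), (34.74802017211914, 27.85786247253418), 3.0033950805664062)
```

View pics/w2.png

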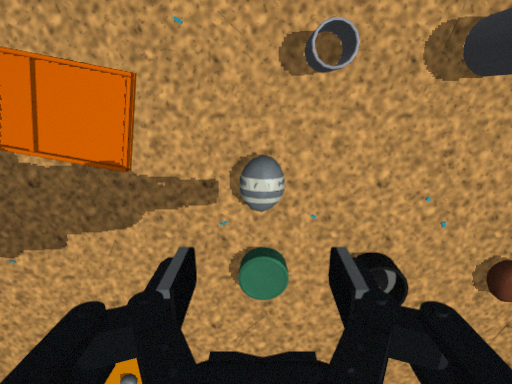

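The pebble has not moved (262,183), so the pads rode over its top. I'll measure how high the tips sit at a 42 mm opening.

Call:
{"api": "arm_command", "payload": {"slide": [[0,0,0],[0,0,0],[0,0,0],[0,0,0],[0,0,0]], "spin": [0,0,0,0,0], "jaw": 4.2}}

```text
clock: 19.55
eef_pos: [0.5613, -0.1302, 0.1212]
tool_rot: [-0.0, 1.0, -0.0, 0.0]
ft_force: [-0.4, -0.3, 0.3]
grip_width: 0.0418
grasp_force: 0.0
```

```bash
python3 - <<'E'
from h import *
p=camera("wrist");save(p,"w3.png");W=cloud(p);o=get_obs();t=o["eef_pos"];print(t,o["grip_width"])
x,y,z=np.moveaxis(W,-1,0)
m=(z>.06)&(abs(x-t[0])<.05)&(abs(y-t[1])<.08)
print("min z-tcp",np.percentile(z[m],[0,.5,2,5])-t[2])
for a in np.arange(0,.08,.004):
    k=m&(z-t[2]>=a)&(z-t[2]<a+.004)
    if k.sum()>5:
        r=abs(y[k]-t[1]);print(round(a,3),k.sum(),"|y| min",round(r.min(),4),"max",round(r.max(),4),"x",np.round([x[k].min()-t[0],x[k].max()-t[0]],3))
E
```

```text
[ 0.56124771 -0.13021155  0.1211751 ] 0.041982873566406065
min z-tcp [0.03039666 0.0360285  0.0430246  0.05372268]
0.028 26 |y| min 0.0209 max 0.0213 x [-0.005  0.01 ]
0.032 129 |y| min 0.0208 max 0.0275 x [-0.011  0.011]
0.036 243 |y| min 0.0208 max 0.0333 x [-0.011  0.012]
0.04 301 |y| min 0.0207 max 0.0347 x [-0.011  0.012]
0.044 331 |y| min 0.0208 max 0.0345 x [-0.011  0.011]
0.048 372 |y| min 0.0208 max 0.0347 x [-0.011  0.012]
0.052 371 |y| min 0.0207 max 0.0349 x [-0.011  0.012]
0.056 440 |y| min 0.0207 max 0.0349 x [-0.011  0.012]
0.06 400 |y| min 0.0207 max 0.0347 x [-0.011  0.012]
0.064 560 |y| min 0.0207 max 0.0277 x [-0.011  0.012]
0.068 516 |y| min 0.0207 max 0.0382 x [-0.012  0.011]
0.072 579 |y| min 0.0224 max 0.0495 x [-0.014  0.001]
0.076 1093 |y| min 0.0215 max 0.0526 x [-0.014  0.014]
```

View pics/w3.png

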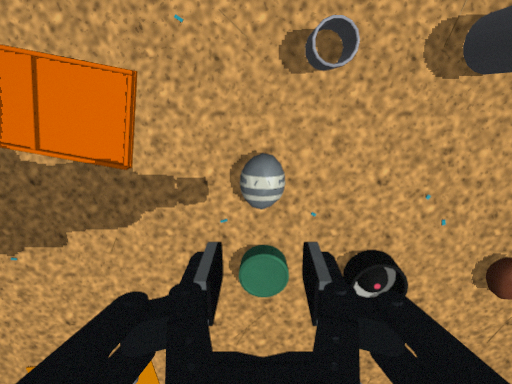

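At a 42 mm opening the tips sit about 29 mm above the TCP. This explains the slip, and means the tubs were held by their lids. I'll go lower in steps and watch the force.

Call:
{"api": "arm_command", "payload": {"slide": [[0,0,4],[0,0,9],[0,0,12],[0,0,13.2],[0,0,13.2]], "spin": [0,0,0,0,0], "jaw": 5.8}}

```text
clock: 20.23
eef_pos: [0.561, -0.1301, -0.0111]
tool_rot: [-0.0, 1.0, 0.0, -0.0]
ft_force: [0.4, 0.3, -0.2]
grip_width: 0.0578
grasp_force: 0.0
```

```bash
python3 - <<'E'
from h import *
p=camera("scene");W=cloud(p);o=get_obs();t=o["eef_pos"];print(t,o["grip_width"],o["ft_force"])
a=p["pixels"][120:220,150:290,::-1];cv2.imwrite("pics/c4.png",cv2.resize(a,(800,571),interpolation=cv2.INTER_CUBIC))
E
```

```text
[ 0.56202587 -0.13037514 -0.01007329] 0.05811261779838368 [0.01353472 0.67325243 0.31053986]
```

View pics/c4.png

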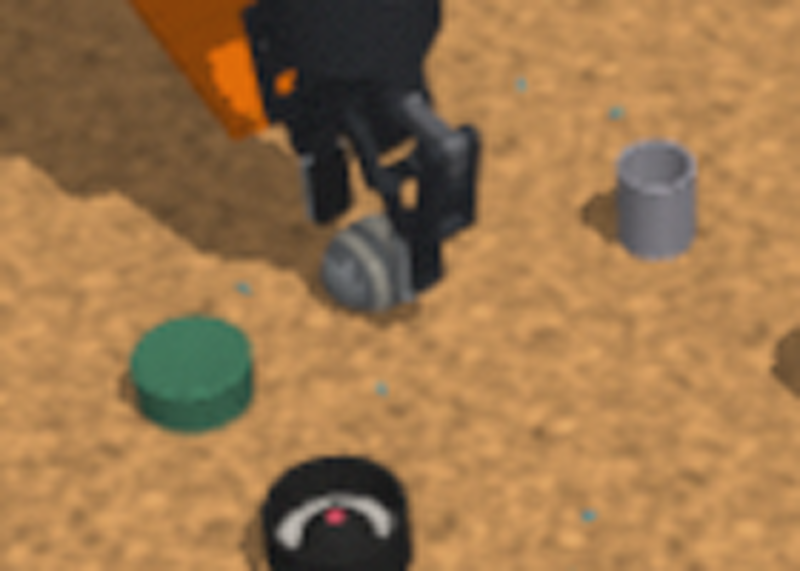

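The crop shows the fingertips (about 425,285) well above the bench beside the pebble even at TCP −0.011, which confirms the offset. I'll go lower.

Call:
{"api": "arm_command", "payload": {"slide": [[0,0,0.4],[0,0,0.8],[0,0,1.1],[0,0,1.3],[0,0,1.3]], "spin": [0,0,0,0,0]}}

```text
clock: 20.9
eef_pos: [0.5611, -0.1302, -0.0241]
tool_rot: [-0.0, 1.0, 0.0, -0.0]
ft_force: [0.7, 0.2, -0.1]
grip_width: 0.0579
grasp_force: 0.0
```

Call:
{"api": "arm_command", "payload": {"slide": [[0,0,0],[0,0,0],[0,0,0],[0,0,0],[0,0,0]], "spin": [0,0,0,0,0], "jaw": 3}}

```text
clock: 21.52
eef_pos: [0.5618, -0.1304, -0.0234]
tool_rot: [-0.0, 1.0, -0.0, 0.001]
ft_force: [-0.0, -0.4, 3.8]
grip_width: 0.0395
grasp_force: 60.9
```

Call:
{"api": "arm_command", "payload": {"slide": [[0,0,-2],[0,0,-5],[0.4,3,-6],[1,8,-6],[2,14,-6]], "spin": [0,0,0,0,0]}}

```text
clock: 22.15
eef_pos: [0.5406, 0.0105, 0.0355]
tool_rot: [0.001, 1.0, 0.0, -0.0]
ft_force: [0.5, -0.2, -0.9]
grip_width: 0.0394
grasp_force: 60.7
```

Call:
{"api": "arm_command", "payload": {"slide": [[1,6,0],[2,12,0],[3,18,0],[3.6,22.5,0],[3.6,23.5,0]], "spin": [0,0,0,0,0]}}

```text
clock: 22.78
eef_pos: [0.5035, 0.2475, 0.0352]
tool_rot: [-0.002, 1.0, -0.0, -0.001]
ft_force: [0.3, -0.4, -0.9]
grip_width: 0.0396
grasp_force: 60.8
```

Call:
{"api": "arm_command", "payload": {"slide": [[0,0,0],[0,0,0],[0,0,0],[0,0,1],[0,0,2]], "spin": [9,18,27,33.5,33.5]}}

```text
clock: 23.4
eef_pos: [0.5048, 0.2437, 0.0152]
tool_rot: [0.288, 0.958, -0.001, -0.0]
ft_force: [0.4, 0.5, -1.2]
grip_width: 0.0392
grasp_force: 60.8
```

Call:
{"api": "arm_command", "payload": {"slide": [[0,0,1],[0,0,2],[0,0,2.8],[0,0,3.2],[0,0,3.2]], "spin": [0,0,0,0,0]}}

```text
clock: 24.02
eef_pos: [0.5049, 0.2447, -0.0162]
tool_rot: [0.288, 0.958, -0.0, -0.0]
ft_force: [0.1, 0.9, -1.8]
grip_width: 0.0393
grasp_force: 60.8
```

Call:
{"api": "arm_command", "payload": {"slide": [[0,0,0.1],[0,0,0.2],[0,0,0.3],[0,0,0.4],[0,0,0.4]], "spin": [0,0,0,0,0]}}

```text
clock: 24.65
eef_pos: [0.5053, 0.2448, -0.0194]
tool_rot: [0.288, 0.958, 0.0, 0.0]
ft_force: [-0.8, -0.5, 3.8]
grip_width: 0.0393
grasp_force: 61.2
```

Call:
{"api": "arm_command", "payload": {"slide": [[0,0,0],[0,0,0],[0,0,0],[0,0,-1.5],[0,0,-4]], "spin": [0,0,0,0,0], "jaw": 5}}

```text
clock: 25.28
eef_pos: [0.5044, 0.2445, 0.0204]
tool_rot: [0.288, 0.958, -0.001, -0.001]
ft_force: [0.7, -0.5, 0.1]
grip_width: 0.0503
grasp_force: 0.0
```

Call:
{"api": "arm_command", "payload": {"slide": [[0,0,-4],[0,0,-8],[0,0,-10],[0,0,-10],[0,0,-10]], "spin": [0,0,-10,-20,-30]}}

```text
clock: 25.9
eef_pos: [0.5056, 0.245, 0.1219]
tool_rot: [0.027, 1.0, 0.001, 0.001]
ft_force: [0.5, -0.5, -0.3]
grip_width: 0.0501
grasp_force: 0.0
```

Call:
{"api": "arm_command", "payload": {"slide": [[0,0,0],[0,0,0],[0,0,0],[0,0,0],[0,0,0]], "spin": [-3.5,-3.5,-3.5,-3.5,-3.5], "jaw": 7.5}}

```text
clock: 26.52
eef_pos: [0.5051, 0.2448, 0.1201]
tool_rot: [-0.0, 1.0, -0.0, -0.0]
ft_force: [0.3, -0.4, 0.4]
grip_width: 0.0751
grasp_force: 0.0
```

```bash
python3 - <<'E'
from h import *
print(get_obs()["eef_pos"],get_obs()["tool_rot"])
p=camera("scene");W=cloud(p);x,y,z=np.moveaxis(W,-1,0)
c=np.array([.489,.322]);a=np.radians(11.5);ex=np.array([np.cos(a),np.sin(a)]);ey=np.array([-np.sin(a),np.cos(a)])
lx=(W[...,:2]-c)@ex;ly=(W[...,:2]-c)@ey
for s in(-79,0,79):
    m=(abs(lx)<.05)&(abs(ly-s/1000)<.04)&(z>.02)&(z<.07);print(s,m.sum(),np.round([np.nanmax(z[m]),lx[m].min(),lx[m].max(),ly[m].min(),ly[m].max()],3))
b=p["pixels"][110:310,150:450,::-1];cv2.imwrite("pics/s5.png",cv2.resize(b,(780,520),interpolation=cv2.INTER_CUBIC))
E
```

```text
[0.50508527 0.24476277 0.12012029] [-3.77581510e-05  9.99999999e-01 -1.37467652e-05 -2.69310623e-05]
-79 329 [ 0.04  -0.018  0.025 -0.101 -0.053]
0 632 [ 0.057 -0.024  0.03  -0.027  0.025]
79 722 [ 0.058 -0.027  0.025  0.054  0.106]
```

View pics/s5.png

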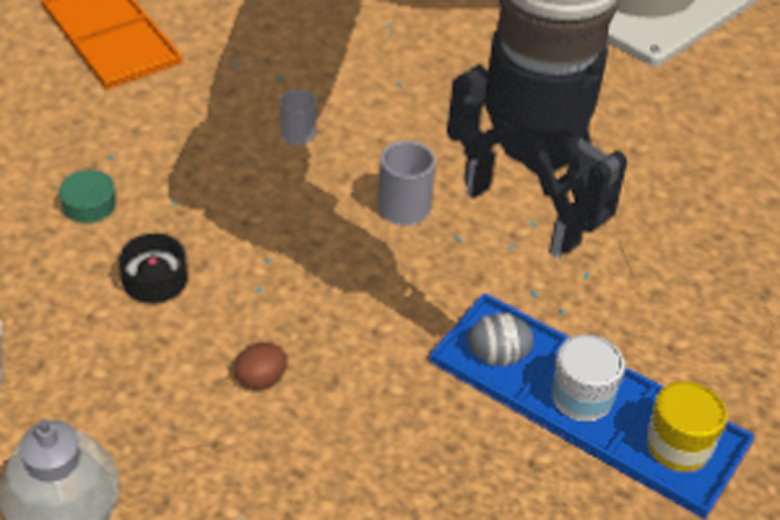

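The picture shows the pebble (500,340), white tub (588,380) and yellow tub (686,425) each upright in its own blue compartment. Next is the wide flask.

Call:
{"api": "arm_command", "payload": {"slide": [[1.5,-4,0],[3.5,-9.5,0],[5.5,-15,0],[6.5,-17.4,0],[6.5,-17.4,0]], "spin": [0,0,0,0,0]}}

```text
clock: 27.2
eef_pos: [0.4395, 0.0694, 0.1203]
tool_rot: [0.001, 1.0, 0.0, -0.0]
ft_force: [-0.4, -0.8, 0.5]
grip_width: 0.0747
grasp_force: 0.0
```

Call:
{"api": "arm_command", "payload": {"slide": [[0,0,3],[0,0,7],[0,0,10.5],[0,0,12],[0,0,12]], "spin": [0,0,0,0,0]}}

```text
clock: 27.82
eef_pos: [0.4395, 0.0716, -0.0011]
tool_rot: [-0.001, 1.0, -0.0, -0.001]
ft_force: [-0.3, 1.1, -0.6]
grip_width: 0.0745
grasp_force: 0.0
```

Call:
{"api": "arm_command", "payload": {"slide": [[0,0,0],[0,0,0],[0,0,0],[0,0,0],[0,0,0]], "spin": [0,0,0,0,0], "jaw": 3.5}}

```text
clock: 28.45
eef_pos: [0.4418, 0.0713, 0.0014]
tool_rot: [-0.0, 1.0, 0.001, 0.002]
ft_force: [0.8, 1.1, 6.0]
grip_width: 0.0482
grasp_force: 62.5
```

Call:
{"api": "arm_command", "payload": {"slide": [[0,0,-3],[0,0,-7],[-0.5,-2,-9],[-1.5,-7,-9],[-2.5,-13,-9]], "spin": [0,0,0,0,0]}}

```text
clock: 29.08
eef_pos: [0.4654, -0.0599, 0.0904]
tool_rot: [-0.001, 1.0, 0.0, 0.0]
ft_force: [1.4, -0.7, -1.4]
grip_width: 0.0477
grasp_force: 62.6
```

Call:
{"api": "arm_command", "payload": {"slide": [[-0.4,-6,0],[-0.8,-12,0],[-1.2,-18,0],[-1.6,-24,0],[-1.6,-29,0]], "spin": [0,0,0,0,0]}}

```text
clock: 29.7
eef_pos: [0.4806, -0.3514, 0.0895]
tool_rot: [0.0, 1.0, 0.0, -0.0]
ft_force: [0.0, 0.4, -0.7]
grip_width: 0.0478
grasp_force: 62.6
```

Call:
{"api": "arm_command", "payload": {"slide": [[0,-3.1,0],[0,-3.1,2],[0,-3.1,5],[0,-3.1,7.5],[0,-3.1,8]], "spin": [0,0,0,0,0]}}

```text
clock: 30.32
eef_pos: [0.479, -0.3786, 0.0073]
tool_rot: [-0.0, 1.0, 0.002, -0.002]
ft_force: [0.3, -0.5, -2.1]
grip_width: 0.0478
grasp_force: 62.6
```

Call:
{"api": "arm_command", "payload": {"slide": [[0,0,0.1],[0,0,0.2],[0,0,0.4],[0,0,0.5],[0,0,0.5]], "spin": [0,0,0,0,0]}}

```text
clock: 30.95
eef_pos: [0.4815, -0.3804, 0.0055]
tool_rot: [-0.0, 1.0, -0.0, 0.0]
ft_force: [-0.4, 0.3, -0.4]
grip_width: 0.0481
grasp_force: 62.8
```

Call:
{"api": "arm_command", "payload": {"slide": [[0,0,0.05],[0,0,0.1],[0,0,0.1],[0,0,0.1],[0,0,0.1]], "spin": [0,0,0,0,0]}}

```text
clock: 31.58
eef_pos: [0.4816, -0.3804, 0.0054]
tool_rot: [-0.0, 1.0, -0.0, 0.0]
ft_force: [-2.4, 1.3, 5.7]
grip_width: 0.0478
grasp_force: 63.5
```

Call:
{"api": "arm_command", "payload": {"slide": [[0,0,0],[0,0,0],[0,0,0],[0,0,-1.5],[0,0,-4]], "spin": [0,0,0,0,0], "jaw": 6.3}}

```text
clock: 32.2
eef_pos: [0.4807, -0.3797, 0.0443]
tool_rot: [-0.0, 1.0, 0.001, -0.001]
ft_force: [1.0, -0.5, -0.1]
grip_width: 0.0631
grasp_force: 0.0
```

Call:
{"api": "arm_command", "payload": {"slide": [[0,0,-4],[0,0,-7.6],[-1.5,3,-7.6],[-4,8,-7.6],[-6.5,13,-7.6]], "spin": [0,0,0,0,0], "jaw": 8.2}}

```text
clock: 32.83
eef_pos: [0.5471, -0.2495, 0.1216]
tool_rot: [0.001, 1.0, -0.0, 0.001]
ft_force: [-0.0, -0.3, 1.8]
grip_width: 0.0823
grasp_force: 0.0
```

Call:
{"api": "arm_command", "payload": {"slide": [[-2.5,5,0],[-5,10,0],[-7.5,15,0],[-10,20,0],[-12.5,24,0]], "spin": [0,0,0,0,0]}}

```text
clock: 33.45
eef_pos: [0.6721, -0.0079, 0.1215]
tool_rot: [-0.001, 1.0, 0.0, 0.001]
ft_force: [1.1, -0.4, 0.7]
grip_width: 0.0819
grasp_force: 0.0
```

```bash
python3 - <<'E'
from h import *
p=camera("wrist");W=cloud(p);x,y,z=np.moveaxis(W,-1,0);print(get_obs()["eef_pos"])
m=(abs(x-.671)<.05)&(abs(y+.01)<.05)&(z>.02)&(z<.04);q=W[m]
print("sprue",m.sum(),cv2.minEnclosingCircle((q[:,:2]*1000).astype(np.float32)))
E
```

```text
[ 0.67494114 -0.00198831  0.1210324 ]
sprue 1565 ((670.7738037109375, -11.20100212097168), 29.997894287109375)
```

Call:
{"api": "arm_command", "payload": {"slide": [[0,0,4],[0,0,9],[0,0,12],[0,0,14],[0,0,14]], "spin": [0,0,0,0,0]}}

```text
clock: 34.12
eef_pos: [0.6695, -0.0103, -0.0213]
tool_rot: [-0.0, 1.0, 0.0, -0.002]
ft_force: [-0.0, -0.2, 0.2]
grip_width: 0.0821
grasp_force: 0.0
```

Call:
{"api": "arm_command", "payload": {"slide": [[0,0,0],[0,0,0],[0,0,0],[0,0,0],[0,0,0]], "spin": [0,0,0,0,0], "jaw": 4.5}}

```text
clock: 34.75
eef_pos: [0.6732, -0.0103, -0.0172]
tool_rot: [-0.0, 1.0, -0.0, 0.002]
ft_force: [-0.1, -0.3, 6.1]
grip_width: 0.0569
grasp_force: 64.5
```

Call:
{"api": "arm_command", "payload": {"slide": [[0,0,-3],[0,0,-7],[1,-1.6,-8],[3.5,-5.7,-8],[6.5,-10.7,-8]], "spin": [0,0,0,0,0]}}

```text
clock: 35.38
eef_pos: [0.6048, -0.1181, 0.0595]
tool_rot: [-0.001, 1.0, -0.0, -0.0]
ft_force: [0.7, -0.7, -0.8]
grip_width: 0.0577
grasp_force: 64.1
```

Call:
{"api": "arm_command", "payload": {"slide": [[3,-5,0],[6,-10,0],[9,-15,0],[10.9,-17.9,0],[10.9,-17.9,0]], "spin": [0,0,0,0,0]}}

```text
clock: 36.0
eef_pos: [0.4942, -0.2986, 0.0594]
tool_rot: [0.003, 1.0, 0.0, -0.001]
ft_force: [0.7, 1.1, 0.8]
grip_width: 0.0577
grasp_force: 64.2
```

Call:
{"api": "arm_command", "payload": {"slide": [[0,0,1],[0,0,4],[0,0,6.5],[0,0,7],[0,0,7]], "spin": [0,0,0,0,0]}}

```text
clock: 36.62
eef_pos: [0.4975, -0.2953, -0.0103]
tool_rot: [-0.001, 1.0, 0.0, -0.0]
ft_force: [0.1, -0.7, 0.6]
grip_width: 0.0575
grasp_force: 64.1
```

Call:
{"api": "arm_command", "payload": {"slide": [[0,0,0.1],[0,0,0.2],[0,0,0.4],[0,0,0.5],[0,0,0.5]], "spin": [0,0,0,0,0]}}

```text
clock: 37.25
eef_pos: [0.4978, -0.2966, -0.0132]
tool_rot: [-0.0, 1.0, -0.0, 0.001]
ft_force: [-1.9, 1.0, 7.7]
grip_width: 0.0575
grasp_force: 65.0
```

Contact with the floor. I'll release, back away and check.

Call:
{"api": "arm_command", "payload": {"slide": [[0,0,0],[0,0,0],[0,0,0],[0,0,-1.5],[0,0,-4]], "spin": [0,0,0,0,0], "jaw": 7}}

```text
clock: 37.88
eef_pos: [0.4966, -0.2958, 0.0253]
tool_rot: [-0.0, 1.0, 0.001, -0.001]
ft_force: [0.3, -1.8, -0.3]
grip_width: 0.0696
grasp_force: 0.0
```

Call:
{"api": "arm_command", "payload": {"slide": [[0,0,-4],[0,0,-8],[0,0,-12],[4,4,-14],[8,8,-14]], "spin": [0,0,0,0,0]}}

```text
clock: 38.5
eef_pos: [0.4182, -0.2164, 0.168]
tool_rot: [0.0, 1.0, -0.001, 0.003]
ft_force: [1.0, -0.1, 0.8]
grip_width: 0.0699
grasp_force: 0.0
```

Call:
{"api": "arm_command", "payload": {"slide": [[1,5,0],[2,10,0],[3,15,0],[4,20,0],[5,25,0]], "spin": [0,0,0,0,0]}}

```text
clock: 39.12
eef_pos: [0.3671, 0.0352, 0.1664]
tool_rot: [0.0, 1.0, 0.0, 0.001]
ft_force: [1.4, -0.4, -0.2]
grip_width: 0.0702
grasp_force: 0.0
```

```bash
cat > fin.py <<'E'
from h import *
for c in("top","scene"):
    p=camera(c);W=cloud(p);x,y,z=np.moveaxis(W,-1,0)
    for nm,cx,cy,a,ss in(("blue",.489,.322,11.5,(-79,0,79)),("orange",.489,-.338,-10.2,(-43,43))):
        a=np.radians(a);d=W[...,:2]-[cx,cy];lx=d@[np.cos(a),np.sin(a)];ly=d@[-np.sin(a),np.cos(a)]
        for s in ss:
            m=(abs(lx)<.05)&(abs(ly-s/1000)<.04)&(z>.02)&(z<.1)
            if m.sum(): print(c,nm,s,m.sum(),"top",np.round(np.percentile(z[m],95),3),"lx",np.round([lx[m].min(),lx[m].max()],3),"ly",np.round([ly[m].min(),ly[m].max()],3))
    for nm,cx,cy in(("narrow",.444,-.075),("brown",.669,.134),("tin",.661,-.128)):
        q=W[(abs(x-cx)<.05)&(abs(y-cy)<.05)&(z>.012)&(z<.06)]
        if len(q): print(c,nm,np.round(cv2.minAreaRect((q[:,:2]*1000).astype(np.float32))[0]))
    if c=="scene": cv2.imwrite("pics/fin.png",cv2.resize(p["pixels"][80:320,130:450,::-1],(800,600)))
print(get_obs()["eef_pos"],get_obs()["clock"])
E
python3 fin.py
```

```text
top blue -79 237 top 0.04 lx [-0.022  0.023] ly [-0.104 -0.056]
top blue 0 323 top 0.057 lx [-0.023  0.026] ly [-0.027  0.022]
top blue 79 336 top 0.057 lx [-0.029  0.023] ly [0.053 0.104]
top orange -43 247 top 0.068 lx [-0.026  0.022] ly [-0.068 -0.019]
top orange 43 219 top 0.036 lx [-0.029  0.028] ly [0.013 0.071]
top narrow [445. -75.]
top brown [669. 133.]
top tin [ 661. -129.]
scene blue -79 321 top 0.037 lx [-0.018  0.025] ly [-0.099 -0.054]
scene blue 0 628 top 0.054 lx [-0.023  0.029] ly [-0.026  0.025]
scene blue 79 724 top 0.054 lx [-0.028  0.025] ly [0.054 0.106]
scene orange -43 385 top 0.065 lx [-0.026  0.023] ly [-0.072 -0.014]
scene orange 43 215 top 0.033 lx [-0.032  0.029] ly [0.015 0.076]
scene narrow [444. -75.]
scene brown [671. 136.]
scene tin [ 661. -126.]
[0.36623216 0.03741179 0.16618221] 39.225
```

View pics/fin.png

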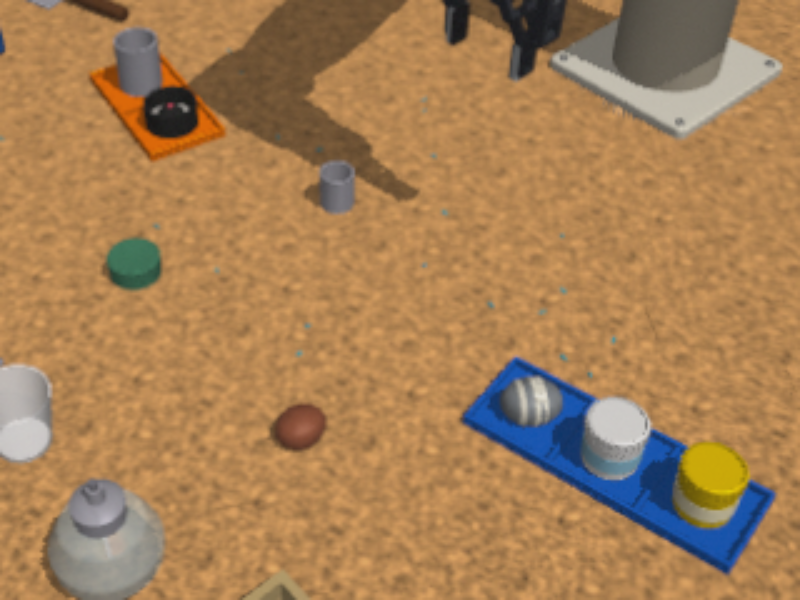

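The final picture and both depth checks show all five things upright in their own compartments: flask (137,62), sprue base (170,110), pebble (530,400), white tub (615,437) and yellow tub (710,483). The stock items have not moved, so I'll hand the job in.

```bash
python3 -c "
from workcell import *
print(job_done())"
```

```text
the job is handed in; nothing more can be done
None
```

Both kits are made up and the job is handed in at about 39 s; the final pictures showed all five things upright in their own compartments and the three stock items unmoved, but the hand-in returned no verdict.

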